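Slide the spacer along the jig rail into the marked corner pocket

TASK

Using only your fingertips, push the blue spacer block across the plywood jig until its long side lies flat against the long red rail, in the open stretch between the two pockets, and pause a moment; then slide it along the rail, keeping it against the rail all the way, into the corner pocket beside the green-capped pin, until its end is up against the stop. Leave it there, flat against both rail and stop. Never lift or tip it, and leave the other things where they are.

Things in the scene. Friction and masses are not known exactly. Their poses are not given: they have to be found in the camera images.
- jig: fixed plywood board 220 (x) x 420 (y) x 8 mm on the table; origin at the centre of its underside, x towards the rail (away from the robot), y along it. Red walls 12 mm high stand on it (tops at z 20): a rail along y, 328 mm long, 16 mm thick, working face at x = 70 mm facing -x, and at each end a stop across it, inner face at y = +150 or -150, 14 mm thick, x 6 to 70.
- spacer: the part to move: loose blue plastic block 32 (x) x 48 (y) x 20 mm high, about 40 g, with a 12 mm upright hole in its middle; origin at the centre of its underside. It lies flat on the jig board between the pockets, turned up to 26 degrees from parallel to the rail; its top is 8 mm above the rail's top. It slides easily.
- green_pin: fixed round pin with green cap, 22 mm across, 26 mm high, origin at its foot; stands on the jig just outside the stop of the pocket to be filled (jig x 54, y +187 or -187 mm)
- white_pin: the same pin with white cap, beside the other pocket, which stays empty
- seat_left (a point): jig point (54, 126, 8) mm: where the spacer's origin lies when fully home in the pocket at the jig's +y end. From the stop a lip 30 mm long (y 120 to 150), 12 mm thick and high, inner face at x = 34, runs parallel to the rail: the pocket is 36 mm wide, closed on three sides, open only along the rail. The seated spacer's last 18 mm stand out of the mouth.
- seat_right (a point): jig point (54, -126, 8) mm: the same, mirrored, for the pocket at the jig's -y end
- pinion: bystander: loose black toothed wheel, 30 mm across, 14 mm high, lying on the jig near one of its robot-side corners; origin under its centre
- bearing: bystander: loose steel ring, 26 mm across, 9 mm high, lying on the jig near the other robot-side corner; origin under its centre
- big_gear: bystander: plywood gear, 120 mm across, 8 mm thick, flat on the table to the left; origin under its centre
- small_gear: bystander: plywood gear, 70 mm across, 8 mm thick, flat on the table to the left of the jig; origin under its centre
- motor: bystander: square stepper motor, 42 x 42 x 40 mm with a 22 mm shaft standing up from it, on the table to the right; origin under its centre
- screwdriver: bystander: screwdriver lying on the table beyond the jig; origin under its middle
- glue: bystander: white glue bottle with orange cap, 44 mm across, 110 mm high, on the table to the right; origin under its centre
There are look-alikes about, which are no part of the job. Of the things shaped like the spacer, the blue one is meant.

How it is judged (in metres and radians):
On the way:
1. the spacer lies flat against the rail in the open stretch between the pockets (x of spacer in the frame of jig above 0.051 m and angle between the x axis of spacer and the x axis of jig, either way round below 0.07 rad and y of spacer in the frame of jig between -0.094 and 0.094 m), for 0.2 s.
At the end, for the whole second after the job is handed in: the spacer is at rest flat on the board in the pocket beside the green pin, within 3 mm of the rail and 3 mm of the stop, parallel to the rail within 4 degrees (x of spacer in the frame of jig above 0.051 m and angle between the x axis of spacer and the x axis of jig, either way round below 0.07 rad and ((y of green_pin in the frame of jig above 0 m and y of spacer in the frame of jig above 0.123 m) or (y of green_pin in the frame of jig below 0 m and y of spacer in the frame of jig below -0.123 m)) and z of spacer in the frame of jig below 0.011 m and angle between spacer's own z axis and vertical below 0.08 rad and linear speed of spacer below 0.01 m/s); the robot touches nothing.
It fails at once if the spacer is lifted off the board (z of spacer in the frame of jig above 0.014 m).
It fails at once if the spacer is tipped (angle between spacer's own z axis and vertical above 0.3 rad).
It fails at once if the spacer is more than 8 mm off the rail on the way into a pocket (centre more than 70 mm along from the jig's middle) (x of spacer in the frame of jig below 0.046 m and (y of spacer in the frame of jig above 0.07 m or y of spacer in the frame of jig below -0.07 m)).
It fails at once if a bystander is moved by more than 15 mm (distance of any of pinion, bearing, big_gear, small_gear, motor, screwdriver, glue from where it was at the start of the episode above 0.015 m).
It also fails if it takes over 48 s, if anything falls off the work surface, if the arm or the gripper's body presses on something with over 40 N, if the wrist force passes 120 N, or if a joint passes its speed limit or range.

ROBOT

A 6-joint arm with a two-finger parallel gripper is mounted at the origin on the work surface. World frame = base frame: x ahead of the robot, y to its left, z up, the work surface at z = 0. Lengths are in mm, angles in rad, forces in N, time in s.
With the tool pointing down it reaches from about 400 to 925 mm from the base axis. Payload 12.5 kg.
Tool frame: the origin (TCP) lies midway between the tips of the shut fingers; the grasp point (between the pads) lies 19 mm behind it; z points along the fingers, y is the line along which they close (so a half turn about z gives the same grasp; the last joint's range is limited). The gripper opens to 95 mm and grips with 3 to 60 N. Pads are 20 mm wide; open, the fingers measure 119 mm over their backs; the gripper's body (75 mm by 180 mm) begins 59 mm behind the grasp point.
Start: joints at [-1.392, 0.491, 1.559, -0, 1.092, -0.106], TCP at [175.626, -599.835, 214.661] pointing down, gripper open.
Joint ranges: [-3.1, 3.1], [-0.84, 2.19], [0.05, 2.79], [-1.13, 4.28], [0.06, 2.93], [-2.69, 2.69]. Speed limits (rad/s): [2.22, 2.22, 2.79, 3.14, 3.14, 3.14].

INTERFACE

Orientations are given as [roll, pitch, yaw] about the fixed x, y, z axes, in that order (R = Rz(yaw) Ry(pitch) Rx(roll)).
In Python, from cell import state, read_camera, camera_info, env gives the robot as it stands.
- The arm moves only by the tool move_arm, never from a script. Its argument "commands" is a list of rows, each a list of 3 entries, a list of its own where there are three numbers: the shift along the world's x, y, z in cm, then the turn, a rotation vector about the world's x, y, z in degrees, then the opening, from 0 (shut) to 1 (fully open). A call has 1 to 10 rows; each row shifts and turns the commanded pose from where the row before left it; what a row does not reach is not made up. A row lasts 1/10 s, in which the tool goes at most 50 mm and 8.59 degrees, less where a joint would pass 70% of its speed; a pose out of reach is approached as far as the arm can. A call with a gripper value outside its range is refused whole. The fingers move at their own pace and stop on an object; the grip force is fixed at half the most. Time passes only in rows, so rows that do not move let the fingers close. It gives the time, the measured TCP pose, the force, the opening and the grip force at its end, in the units of the state.
- state(): the state, without advancing time (a new reading comes with each control period).
- read_camera(name): name is "side" or "top"; returns the picture (400x640x3 uint8, blue, green, red); there is no depth.
- camera_info(name): a dict with "K" (3x3 intrinsics, pixels), "cam_to_world" (4x4, takes a point from camera to world coordinates). Camera axes: x right, y down, z forward; pixel columns grow to the right and rows downward; lengths in mm; the calibration is good to about 2 mm. A picture is of the moment at which its call begins. camera_info takes no time and is no camera call.
- env.job_done(): hands the job in; it is judged then, once.
The state is a dict: "t": time; "joints": joint angles; "qvel": joint speeds; "tau": joint torques, N m; "eef_pos": TCP position; "tcp_rot": TCP orientation; "ft_force": force on the tool from outside, world axes, zero at the start; "moment": the same for the moment, N m; "opening": opening from 0.0 (shut) to 1.0 (fully open); "grip_force": force on a finger pad.
Only numpy, scipy, OpenCV 4.12 (cv2) and the standard library are available. Lean on these libraries where they do the work, as an engineer would, in place of code of your own. Each camera call takes 0.05 s, during which the arm holds its last target. There are 200 camera calls.

## Working session

There is one attempt and no reset: what is moved stays moved. The work goes in short steps, Python scripts to look and compute and a tool call to move; the robot and the scene stay as the last step left them, time stands still between calls to the robot, and variables do not carry over. Pictures are saved under pics/ and viewed, at most 10 in all, crops included, and the job is handed in when it is done.

Besides the shell and the picture viewer there is one more tool, called after "Request:" in YAML: its name, and indented under it one key for each argument. move_arm: Moves the arm, as the interface text tells. Its arguments: {"type":"object","properties":{"commands":{"type":"array"}},"required":["commands"]}

```bash
mkdir -p pics; ls
python3 - <<'E'
from cell import *
import cv2
for n in("top","side"):
    cv2.imwrite(f"pics/{n}0.png",read_camera(n)); c=camera_info(n); print(n,c["K"],c["cam_to_world"])
s=state();print(s["t"],s["eef_pos"],s["tcp_rot"],s["opening"])
E
```

```text
pics
top [[366.12307913   0.         319.06578944]
 [  0.         366.12307913 199.07482252]
 [  0.           0.           1.        ]] [[-7.69414270e-03 -9.89523561e-01  1.44166304e-01  4.14926469e+02]
 [-9.99969591e-01  7.79707519e-03  1.49000651e-04  8.86817222e+00]
 [-1.27151517e-03 -1.44160774e-01 -9.89553462e-01  1.12640614e+03]
 [ 0.00000000e+00  0.00000000e+00  0.00000000e+00  1.00000000e+00]]
side [[372.1128504    0.         321.67430334]
 [  0.         372.1128504  203.07404876]
 [  0.           0.           1.        ]] [[-9.89275283e-01 -1.14647642e-01  9.05004523e-02  4.99796936e+02]
 [-1.45770455e-01  7.35746916e-01 -6.61382983e-01  6.47184065e+02]
 [ 9.24057093e-03 -6.67482130e-01 -7.44568478e-01  7.61514741e+02]
 [ 0.00000000e+00  0.00000000e+00  0.00000000e+00  1.00000000e+00]]
0.1 [ 175.5812009  -599.63061323  214.14204471] [-3.14065972e+00 -6.79355393e-05  2.84815413e-01] 0.9970522515877391
```

View pics/top0.png

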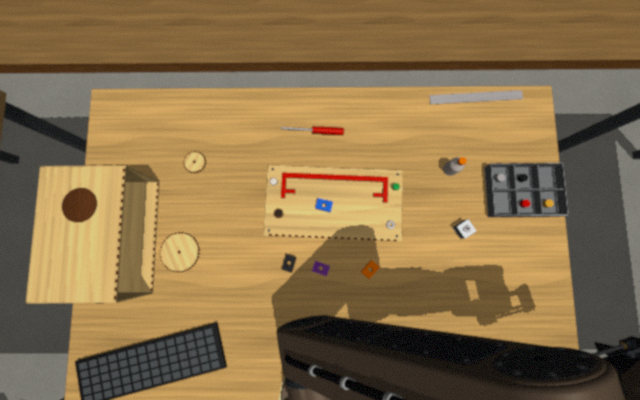

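View pics/side0.png

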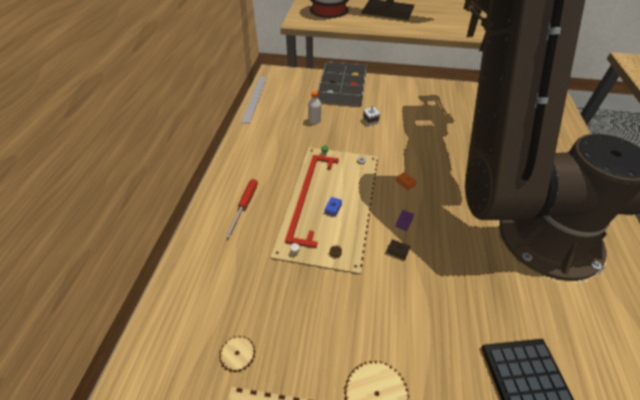

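The top view shows the jig around (335,203), the blue spacer at (324,205), and the green pin on the right at (395,187). That puts it at the jig's -y end. Next I'll enlarge the picture.

Run:
```python
import cv2
a=cv2.imread("pics/top0.png")[158:248,258:413]
cv2.imwrite("pics/c0.png",cv2.resize(a,None,fx=5,fy=5,interpolation=cv2.INTER_CUBIC))
```

```text
(no output)
```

View pics/c0.png

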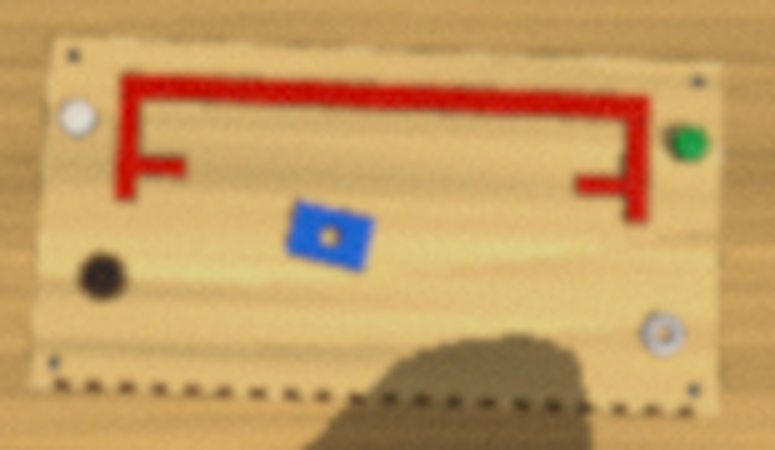

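```bash
cat > h.py <<'E'
from cell import *
import cv2, numpy as np
from scipy.optimize import least_squares
def world(px,z,n="top"):
    c=camera_info(n);T=np.array(c["cam_to_world"]);px=np.atleast_2d(px)
    d=np.c_[px,np.ones(len(px))]@np.linalg.inv(c["K"]).T@T[:3,:3].T;o=T[:3,3]
    return (o+d*((z-o[2])/d[:,2])[:,None])[:,:2]
R=lambda a:np.array([[np.cos(a),-np.sin(a)],[np.sin(a),np.cos(a)]])
def fit(m,w):
    r=least_squares(lambda p:(np.array(m)@R(p[2]).T+p[:2]-w).ravel(),[560,0,0],loss="soft_l1",f_scale=2,x_scale=[1,1,.01])
    return r.x,r.fun
def blue(img,z=28,n="top"):
    k=4;g=cv2.resize(img,None,fx=k,fy=k,interpolation=cv2.INTER_CUBIC)
    h=cv2.cvtColor(g,cv2.COLOR_BGR2HSV);m=cv2.inRange(h,(105,150,80),(122,255,255))
    c=max(cv2.findContours(m,0,2)[0],key=cv2.contourArea).reshape(-1,2)
    w=world((c+.5)/k-.5,z,n);r=cv2.minAreaRect(w.astype(np.float32))
    return r,w.min(0),w.max(0)
E
python3 - <<'E'
from h import *
P=lambda l:(np.array(l)+.5)/5-.5+[258,158]
w=np.r_[world(P([(121,73),(650,95),(115,199),(647,222)]),20),world(P([(50,38),(722,63)]),8),world(P([(76,115),(689,141)]),34)]
m=[(86,164),(86,-164),(6,164),(6,-164),(110,210),(110,-210),(54,187),(54,-187)]
p,f=fit(m,w);print("jig",p,f.round(1))
np.save("jig.npy",p)
r,*_=blue(cv2.imread("pics/top0.png"));print(r,(np.array(r[0])-p[:2])@R(p[2]))
print((world(P([(330,236),(102,277),(663,334)]),20)-p[:2])@R(p[2]))
r,*_=blue(cv2.imread("pics/side0.png"),28,"side");print("side",r)
E
```

```text
jig [ 5.67459780e+02 -3.50051174e+01 -4.94733561e-02] [ 0.6  1.1  0.8 -0.4 -0.7  1.9 -0.1 -1.   1.4  0.   0.   0.4 -1.3 -0.1
 -0.8 -1.8]
((557.8466796875, -4.209064483642578), (43.478519439697266, 28.680896759033203), 76.22357177734375) [-11.12430103  30.2829738 ]
[[ -10.56958247   29.87466555]
 [ -41.42457718  167.25679842]
 [ -61.8802229  -173.64414687]]
side ((557.7801513671875, -3.767751693725586), (41.829681396484375, 27.508869171142578), 75.7439193725586)
```

The jig sits at (567.5, -35) with a yaw of -2.8°. The spacer is at jig (-11, 30), turned about -11°. I'll move above the robot side of the spacer with the fingers shut and aligned to the jig.

Request:
move_arm:
  commands:
    - [[1.88,3.32,0],[0,0,-1.07],0]
    - [[1.88,3.32,0],[0,0,-1.07],0]
    - [[1.88,3.32,0],[0,0,-1.07],0]
    - [[1.88,3.32,0],[0,0,-1.07],0]
    - [[1.88,3.32,0],[0,0,-1.07],0]
    - [[1.88,3.32,0],[0,0,-1.07],0]
    - [[1.88,3.32,0],[0,0,-1.07],0]
    - [[1.88,3.32,0],[0,0,-1.07],0]
    - [[1.88,3.32,0],[0,0,-1.07],0]

```text
t: 1.0
eef_pos: [345.3, -299.6, 214.6]
tcp_rot: [-3.142, 0.0, 0.116]
ft_force: [0.2, 0.6, 0.4]
opening: 0.302
grip_force: 0.0
```

Request:
move_arm:
  commands:
    - [[1.88,3.32,0],[0,0,-1.07],0]
    - [[1.88,3.32,0],[0,0,-1.07],0]
    - [[1.88,3.32,0],[0,0,-1.07],0]
    - [[1.88,3.32,0],[0,0,-1.07],0]
    - [[1.88,3.32,0],[0,0,-1.07],0]
    - [[1.88,3.32,0],[0,0,-1.07],0]
    - [[1.88,3.32,0],[0,0,-1.07],0]
    - [[1.88,3.32,0],[0,0,-1.07],0]
    - [[1.88,3.32,0],[0,0,-1.07],0]
    - [[0,0,0],[0,0,0],0]

```text
t: 2.0
eef_pos: [515.3, 0.8, 214.3]
tcp_rot: [-3.141, -0.0, -0.049]
ft_force: [-0.5, -0.8, 0.5]
opening: 0.003
grip_force: 0.0
```

Request:
move_arm:
  commands:
    - [[0,-0.15,-3.5],[0,0,0],0]
    - [[0,-0.15,-3.5],[0,0,0],0]
    - [[0,0,-3.5],[0,0,0],0]
    - [[0,0,-3.5],[0,0,0],0]
    - [[0,0,-2],[0,0,0],0]
    - [[0,0,0],[0,0,0],0]
    - [[0,0,0],[0,0,0],0]

```text
t: 2.7
eef_pos: [514.0, -5.6, 55.0]
tcp_rot: [3.141, 0.0, -0.052]
ft_force: [-0.7, -1.4, 0.5]
opening: 0.007
grip_force: 0.0
```

Run:
```python
from h import *
a=read_camera("side");cv2.imwrite("pics/side1.png",a)
print(state()["eef_pos"])
cv2.imwrite("pics/c1.png",cv2.resize(a[130:280,260:430],None,fx=4,fy=4,interpolation=cv2.INTER_CUBIC))
```

```text
[514.38813792  -5.56211216  55.59054848]
```

View pics/c1.png

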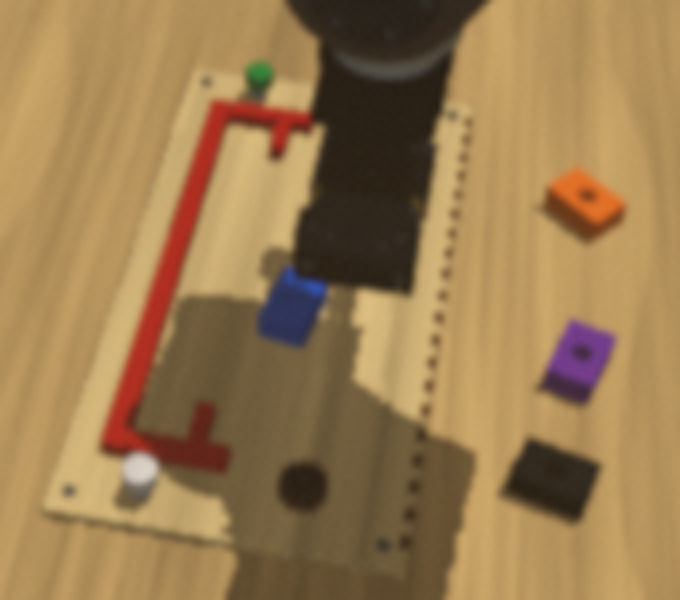

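The picture shows the spacer at crop (293,308), with the gripper body hiding the fingertips just robot-side of it. That agrees with the numbers, so I'll go down and push.

Request:
move_arm:
  commands:
    - [[0,0.15,-1.5],[0,0,0],0]
    - [[0,0.15,-1.5],[0,0,0],0]
    - [[0,0,-1.1],[0,0,0],0]
    - [[0,0,0],[0,0,0],0]
    - [[0.4,-0.02,0],[0,0,0],0]
    - [[0.5,-0.025,0],[0,0,0],0]
    - [[0.5,-0.025,0],[0,0,0],0]
    - [[0.5,-0.025,0],[0,0,0],0]
    - [[0.5,-0.025,0],[0,0,0],0]
    - [[0,0,0],[0,0,0],0]

```text
t: 3.75
eef_pos: [538.8, -3.5, 13.7]
tcp_rot: [3.141, -0.001, -0.051]
ft_force: [-0.6, -0.3, -1.3]
opening: 0.008
grip_force: 0.0
```

Run:
```python
from h import *
p=np.load("jig.npy");a=read_camera("top");r,*_=blue(a);print(r,(np.array(r[0])-p[:2])@R(p[2]))
a=read_camera("side");s=state()["eef_pos"];print(s,(s[:2]-p[:2])@R(p[2]))
cv2.imwrite("pics/c2.png",cv2.resize(a[130:280,260:430],None,fx=4,fy=4,interpolation=cv2.INTER_CUBIC))
```

```text
Traceback (most recent call last):
  File "h.py", line 15, in blue
    c=max(cv2.findContours(m,0,2)[0],key=cv2.contourArea).reshape(-1,2)
      ~~~^^^^^^^^^^^^^^^^^^^^^^^^^^^^^^^^^^^^^^^^^^^^^^^^
ValueError: max() iterable argument is empty
```

Request:
move_arm:
  commands:
    - [[0.5,-0.025,0],[0,0,0],0]
    - [[0.5,-0.025,0],[0,0,0],0]
    - [[0.5,-0.025,0],[0,0,0],0]
    - [[0.5,-0.025,0],[0,0,0],0]
    - [[0.5,-0.025,0],[0,0,0],0]
    - [[0.5,-0.025,0],[0,0,0],0]
    - [[0.5,-0.025,0],[0,0,0],0]
    - [[0.5,-0.025,0],[0,0,0],0]
    - [[0.5,-0.025,0],[0,0,0],0]
    - [[0,0,0],[0,0,0],0]

```text
t: 4.8
eef_pos: [583.7, -5.8, 13.6]
tcp_rot: [3.141, -0.001, -0.051]
ft_force: [-1.0, -1.1, -0.3]
opening: 0.006
grip_force: 0.0
```

Run:
```python
from h import *
p=np.load("jig.npy")
a=read_camera("side");s=state()["eef_pos"];print(s,(s[:2]-p[:2])@R(p[2]))
cv2.imwrite("pics/c2.png",cv2.resize(a[130:280,260:430],None,fx=4,fy=4,interpolation=cv2.INTER_CUBIC))
```

```text
[583.24967879  -5.70894166  13.5753521 ] [14.32178975 30.04119081]
```

View pics/c2.png

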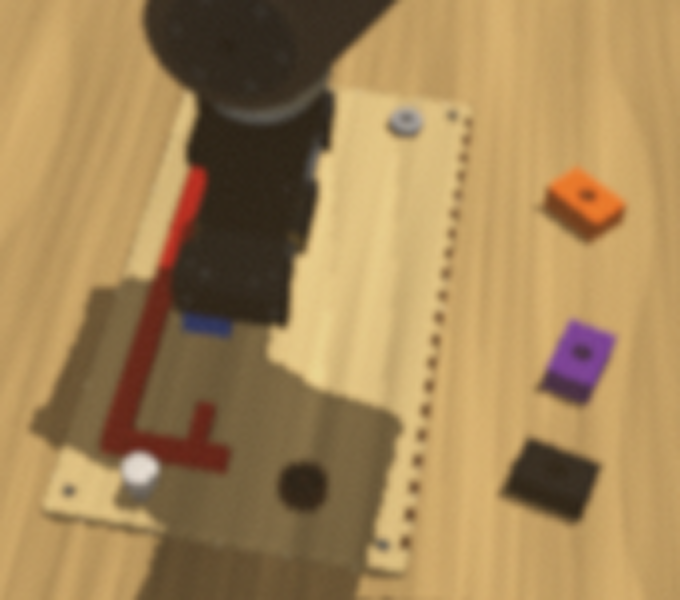

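The spacer is being pushed and is now square to the jig: its end shows at crop (208,325), with a gap of about 14 mm to the rail. I'll keep pushing until it touches and watch the force.

Request:
move_arm:
  commands:
    - [[0.4,-0.02,0],[0,0,0],0]
    - [[0.4,-0.02,0],[0,0,0],0]
    - [[0.3,-0.015,0],[0,0,0],0]
    - [[0,0,0],[0,0,0],0]

```text
t: 5.25
eef_pos: [594.5, -6.3, 13.7]
tcp_rot: [3.141, -0.0, -0.051]
ft_force: [0.7, 0.0, 0.3]
opening: 0.005
grip_force: 0.0
```

Request:
move_arm:
  commands:
    - [[0.2,-0.01,0],[0,0,0],0]
    - [[0,0,0],[0,0,0],0]

```text
t: 5.45
eef_pos: [596.1, -6.3, 13.6]
tcp_rot: [3.142, 0.0, -0.051]
ft_force: [0.7, -0.1, -0.2]
opening: 0.002
grip_force: 0.0
```

Request:
move_arm:
  commands:
    - [[0.1,-0.005,0],[0,0,0],0]
    - [[0,0,0],[0,0,0],0]

```text
t: 5.65
eef_pos: [596.3, -6.3, 13.6]
tcp_rot: [3.142, 0.002, -0.051]
ft_force: [-5.3, -0.6, 2.7]
opening: 0.005
grip_force: 2.4
```

Request:
move_arm:
  commands:
    - [[0.1,-0.005,0],[0,0,0],0]
    - [[0,0,0],[0,0,0],0]
    - [[0,0,0],[0,0,0],0]
    - [[0,0,0],[0,0,0],0]
    - [[0,0,0],[0,0,0],0]

```text
t: 6.15
eef_pos: [596.3, -6.3, 13.6]
tcp_rot: [-3.142, 0.004, -0.051]
ft_force: [-9.1, 0.4, 6.0]
opening: 0.005
grip_force: 4.7
```

Request:
move_arm:
  commands:
    - [[-0.4,0.02,0],[0,0,0],0]
    - [[-0.8,0.04,0],[0,0,0],0]
    - [[-2,0.1,0],[0,0,0],0]
    - [[-3,0.15,2],[0,0,0],0]
    - [[-4,0.2,3],[0,0,0],0]
    - [[-4,0.2,3],[0,0,0],0]
    - [[-4,0.2,0],[0,0,0],0]
    - [[0,0,0],[0,0,0],0]

```text
t: 6.95
eef_pos: [411.6, 3.3, 94.4]
tcp_rot: [-3.142, 0.001, -0.051]
ft_force: [0.3, -0.3, 0.0]
opening: 0.003
grip_force: 0.0
```

Run:
```python
from h import *
p=np.load("jig.npy")
a=read_camera("side");s=state()["eef_pos"];print(s,(s[:2]-p[:2])@R(p[2]))
b=read_camera("top")
for n,i in(("side",a),("top",b)):
    try: r,*_=blue(i,28,n);print(n,r,(np.array(r[0])-p[:2])@R(p[2]))
    except Exception as e: print(n,e)
k=lambda i:cv2.resize(i,None,fx=4,fy=4,interpolation=cv2.INTER_CUBIC)
cv2.imwrite("pics/c3.png",np.hstack([k(a[145:255,280:380]),k(b[155:265,270:365])]))
```

```text
[414.62670841   2.86189183  94.29739795] [-154.51871578   30.26259585]
side ((623.399169921875, -4.119800567626953), (42.50251007080078, 27.61017417907715), 87.32977294921875) [54.34356762 33.61390737]
top ((622.560791015625, -5.116636276245117), (43.73454666137695, 29.662797927856445), 86.71197509765625) [53.55551121 32.57683085]
```

View pics/c3.png

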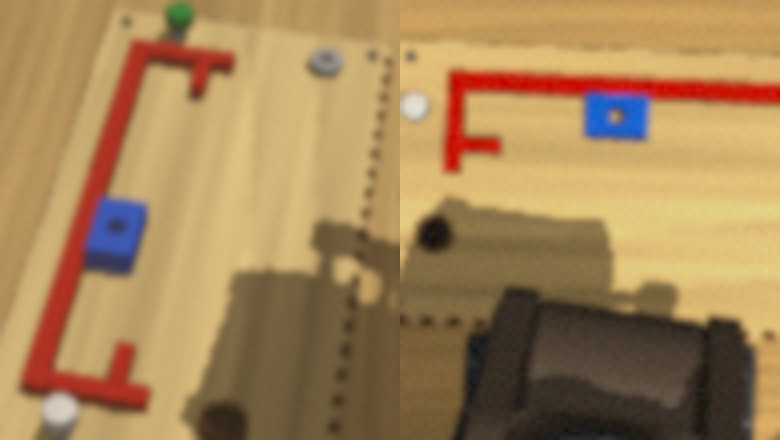

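The spacer lies flat on the rail at jig y≈33. Next I'll go round to its +y end.

Request:
move_arm:
  commands:
    - [[3.5,0.64,0],[0,0,0],0]
    - [[3.5,0.64,0],[0,0,0],0]
    - [[3.5,0.64,0],[0,0,0],0]
    - [[3.5,0.64,0],[0,0,0],0]
    - [[3.5,0.64,0],[0,0,0],0]
    - [[3.5,0.64,0],[0,0,0],0]
    - [[0,0,-3],[0,0,0],0]
    - [[0,0,0],[0,0,0],0]
    - [[0,0,0],[0,0,0],0]

```text
t: 7.95
eef_pos: [625.9, 41.1, 62.9]
tcp_rot: [3.141, 0.002, -0.051]
ft_force: [-0.0, 0.1, 0.2]
opening: 0.0
grip_force: 0.0
```

Request:
move_arm:
  commands:
    - [[-0.1,0,-2],[0,0,0],0]
    - [[0,0,-2],[0,0,0],0]
    - [[0,0,-0.9],[0,0,0],0]
    - [[0,0,0],[0,0,0],0]
    - [[-0.02,-0.5,0],[0,0,0],0]
    - [[-0.02,-0.5,0],[0,0,0],0]
    - [[-0.02,-0.5,0],[0,0,0],0]
    - [[-0.02,-0.5,0],[0,0,0],0]
    - [[-0.02,-0.5,0],[0,0,0],0]
    - [[0,0,0],[0,0,0],0]

```text
t: 8.95
eef_pos: [624.1, 15.3, 14.7]
tcp_rot: [3.141, -0.0, -0.052]
ft_force: [0.2, -0.5, -0.0]
opening: 0.008
grip_force: 0.0
```

Request:
move_arm:
  commands:
    - [[-0.02,-0.5,0],[0,0,0],0]
    - [[-0.02,-0.5,0],[0,0,0],0]
    - [[-0.02,-0.5,0],[0,0,0],0]
    - [[-0.02,-0.5,0],[0,0,0],0]
    - [[-0.02,-0.5,0],[0,0,0],0]
    - [[-0.02,-0.5,0],[0,0,0],0]
    - [[-0.02,-0.5,0],[0,0,0],0]
    - [[-0.02,-0.5,0],[0,0,0],0]
    - [[-0.02,-0.5,0],[0,0,0],0]
    - [[0,0,0],[0,0,0],0]

```text
t: 9.95
eef_pos: [622.3, -29.6, 14.6]
tcp_rot: [3.141, -0.0, -0.052]
ft_force: [-0.2, 0.3, 0.5]
opening: 0.007
grip_force: 0.0
```

Run:
```python
from h import *
p=np.load("jig.npy")
a=read_camera("side");b=read_camera("top");s=state();e=s["eef_pos"];print(e,(e[:2]-p[:2])@R(p[2]),s["ft_force"])
k=lambda i:cv2.resize(i,None,fx=4,fy=4,interpolation=cv2.INTER_CUBIC)
cv2.imwrite("pics/c4.png",np.hstack([k(a[130:250,280:370]),k(b[155:275,310:410])]))
```

```text
[622.34370906 -29.09308204  14.61567178] [54.52440628  8.61898624] [-0.1339262   0.5183711   0.70910223]
```

View pics/c4.png

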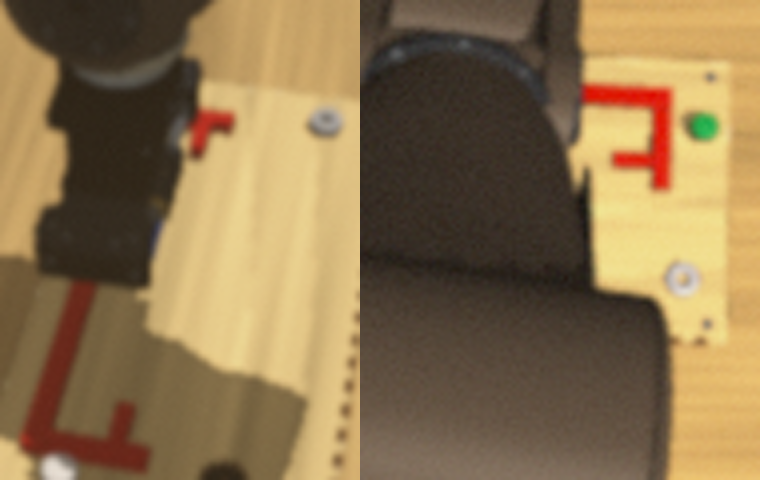

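The body hides the spacer, with only a sliver of blue at crop (157,235). I'll push to about y -58, short of the 70 mm limit, then draw back and check.

Request:
move_arm:
  commands:
    - [[-0.02,-0.5,0],[0,0,0],0]
    - [[-0.02,-0.5,0],[0,0,0],0]
    - [[-0.02,-0.5,0],[0,0,0],0]
    - [[-0.02,-0.5,0],[0,0,0],0]
    - [[-0.02,-0.5,0],[0,0,0],0]
    - [[-0.02,-0.5,0],[0,0,0],0]
    - [[0,0,0],[0,0,0],0]

```text
t: 10.75
eef_pos: [621.1, -59.7, 14.6]
tcp_rot: [3.141, -0.0, -0.052]
ft_force: [-0.3, -0.6, -0.4]
opening: 0.004
grip_force: 0.0
```

Request:
move_arm:
  commands:
    - [[0,0.5,0],[0,0,0],0]
    - [[0,0.5,0],[0,0,0],0]
    - [[0,0,4],[0,0,0],0]
    - [[-3,0,2],[0,0,0],0]
    - [[-4.5,0,0],[0,0,0],0]
    - [[-4.5,0,0],[0,0,0],0]
    - [[-4.5,0,0],[0,0,0],0]
    - [[-3.5,0,0],[0,0,0],0]
    - [[0,0,0],[0,0,0],0]

```text
t: 11.65
eef_pos: [417.0, -47.8, 74.8]
tcp_rot: [-3.141, 0.003, -0.051]
ft_force: [-0.2, -0.1, 0.0]
opening: 0.005
grip_force: 0.0
```

```bash
cat > look.py <<'E'
from h import *
p=np.load("jig.npy")
a=read_camera("side");b=read_camera("top")
s=state()["eef_pos"];print(s,(s[:2]-p[:2])@R(p[2]))
for n,i in(("side",a),("top",b)):
    try: r,*_=blue(i,28,n);print(n,r,(np.array(r[0])-p[:2])@R(p[2]))
    except Exception as e: print(n,e)
k=lambda i:cv2.resize(i,None,fx=4,fy=4,interpolation=cv2.INTER_CUBIC)
import sys
cv2.imwrite(f"pics/{sys.argv[1]}.png",np.hstack([k(a[130:250,280:370]),k(b[155:275,310:410])]))
E
python3 look.py c5
```

```text
[421.5593177  -48.7879946   75.05368858] [-145.04033797  -20.98125445]
side ((618.9691772460938, -89.83256530761719), (42.09722137451172, 27.22919273376465), 87.43643951416016) [ 54.15776379 -52.21306013]
top ((618.052001953125, -90.0321273803711), (45.10525894165039, 29.26007843017578), 86.62773895263672) [ 53.25157969 -52.45773526]
```

The spacer is still flat at y -52; its x and angle haven't changed. I'll go back behind it and carry on.

Request:
move_arm:
  commands:
    - [[4,0,0],[0,0,0],0]
    - [[4,0,0],[0,0,0],0]
    - [[4,0,0],[0,0,0],0]
    - [[4,0,0],[0,0,0],0]
    - [[3.9,0,0],[0,0,0],0]
    - [[0,0,-2],[0,0,0],0]
    - [[0,0,-2],[0,0,0],0]
    - [[0,0,0],[0,0,0],0]

```text
t: 12.55
eef_pos: [620.0, -48.3, 32.0]
tcp_rot: [-3.141, 0.003, -0.051]
ft_force: [-0.4, -0.1, 0.2]
opening: 0.009
grip_force: 0.0
```

Request:
move_arm:
  commands:
    - [[0,0,-1.3],[0,0,0],0]
    - [[0,0,-0.5],[0,0,0],0]
    - [[0,0,0],[0,0,0],0]
    - [[-0.02,-0.5,0],[0,0,0],0]
    - [[-0.02,-0.5,0],[0,0,0],0]
    - [[-0.02,-0.5,0],[0,0,0],0]
    - [[-0.02,-0.5,0],[0,0,0],0]
    - [[-0.02,-0.5,0],[0,0,0],0]
    - [[-0.02,-0.5,0],[0,0,0],0]
    - [[-0.02,-0.5,0],[0,0,0],0]

```text
t: 13.55
eef_pos: [618.7, -84.4, 16.6]
tcp_rot: [3.142, -0.0, -0.051]
ft_force: [-0.3, 0.6, 0.6]
opening: 0.005
grip_force: 0.2
```

Request:
move_arm:
  commands:
    - [[-0.02,-0.5,0],[0,0,0],0]
    - [[-0.02,-0.5,0],[0,0,0],0]
    - [[-0.02,-0.5,0],[0,0,0],0]
    - [[-0.02,-0.5,0],[0,0,0],0]
    - [[-0.02,-0.5,0],[0,0,0],0]
    - [[-0.02,-0.5,0],[0,0,0],0]
    - [[-0.02,-0.5,0],[0,0,0],0]
    - [[-0.02,-0.4,0],[0,0,0],0]
    - [[-0.02,-0.3,0],[0,0,0],0]
    - [[0,0,0],[0,0,0],0]

```text
t: 14.55
eef_pos: [616.9, -126.4, 16.6]
tcp_rot: [3.141, -0.0, -0.052]
ft_force: [0.2, 0.7, -0.3]
opening: 0.005
grip_force: 0.0
```

Request:
move_arm:
  commands:
    - [[-0.01,-0.3,0],[0,0,0],0]
    - [[-0.01,-0.2,0],[0,0,0],0]
    - [[0,0,0],[0,0,0],0]

```text
t: 14.85
eef_pos: [616.7, -131.2, 16.6]
tcp_rot: [3.141, -0.0, -0.051]
ft_force: [-0.1, -0.7, -0.1]
opening: 0.005
grip_force: 0.0
```

Request:
move_arm:
  commands:
    - [[0,-0.15,0],[0,0,0],0]
    - [[0,0,0],[0,0,0],0]

```text
t: 15.05
eef_pos: [616.7, -132.5, 16.6]
tcp_rot: [3.141, -0.0, -0.051]
ft_force: [0.5, 0.3, 0.2]
opening: 0.003
grip_force: 0.0
```

Request:
move_arm:
  commands:
    - [[0,-0.1,0],[0,0,0],0]
    - [[0,0,0],[0,0,0],0]

```text
t: 15.25
eef_pos: [616.7, -132.8, 16.6]
tcp_rot: [-3.141, 0.0, -0.051]
ft_force: [0.0, 4.8, 1.1]
opening: 0.006
grip_force: 2.3
```

The spacer has met the stop, at the TCP position I expected. I'll give a small extra press, back off and look.

Request:
move_arm:
  commands:
    - [[0,-0.1,0],[0,0,0],0]
    - [[0,0,0],[0,0,0],0]
    - [[0,0.3,0],[0,0,0],0]
    - [[0,0.6,0],[0,0,0],0]
    - [[0,1,0],[0,0,0],0]
    - [[0,0,4],[0,0,0],0]
    - [[-3,0,3],[0,0,0],0]
    - [[-4,0,0],[0,0,0],0]
    - [[-4,0,0],[0,0,0],0]
    - [[-4,0,0],[0,0,0],0]

```text
t: 16.25
eef_pos: [465.2, -114.8, 86.9]
tcp_rot: [3.141, -0.001, -0.051]
ft_force: [-0.1, -0.4, -0.3]
opening: 0.004
grip_force: 0.0
```

Request:
move_arm:
  commands:
    - [[-3,0,0],[0,0,0],0]
    - [[-1,0,0],[0,0,0],0]
    - [[0,0,0],[0,0,0],0]

```text
t: 16.55
eef_pos: [426.5, -115.3, 86.9]
tcp_rot: [3.141, -0.0, -0.052]
ft_force: [0.0, 0.4, -0.3]
opening: 0.002
grip_force: 0.0
```

```bash
python3 look.py c6
```

```text
[ 428.15357675 -115.73029663   86.82817872] [-135.14363788  -87.51554171]
side ((615.2255859375, -162.02635192871094), (42.22182083129883, 27.567188262939453), 87.30130767822266) [  53.98896506 -124.50364603]
top ((614.2198486328125, -162.3753204345703), (45.60450744628906, 29.910879135131836), 86.30377960205078) [  53.00171594 -124.90192446]
```

View pics/c6.png

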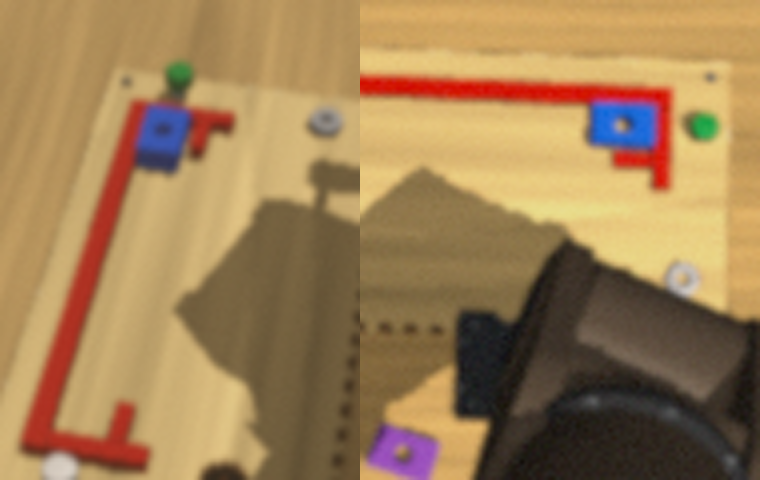

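Both views show the spacer flat in the corner beside the green pin, at top crop (623,125), touching both rail and stop. I'm handing it in.

```bash
python3 -c "
from cell import env
print(env.job_done())"
```

```text
the job is handed in; nothing more can be done
None
```

I pushed the blue spacer flat against the rail, slid it into the pocket beside the green pin until it met the stop, and handed the job in at about 17 s; the hand-in returned no verdict.

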